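# Set out a roller drive for reassembly

## Task

Set the drive parts out on the cork board, each lying flat: centre the toothed gear on the square plate, stand the spool centred on top of the gear, and stand the knob on the bare cork at the middle of the board, midway between the square and the round plate. The bearing is seated flush in the grey fixture: press the ejector lever fully down so that it rises, then take it out and lay it centred on the round plate. Leave the little oil bottle standing where it is.

Things in the scene. Friction and masses are not known exactly. Their poses are not given: they have to be found in the camera images.
- gear_mid (a point): Loose steel spur gear with fine teeth, a flat disc of diameter 50 and thickness 12 mm, lying flat on the bench at the start, about 150 g. The point is its centre, half-way up (6 mm over its underside); z is its axis, up. Grip it across the rim.
- spool_mid (a point): Loose spool standing upright on the bench, about 60 g: two aluminium flanges of diameter 44 mm, 4 mm thick, black winding of diameter 36 mm between them, 22 mm tall in all. The point is its centre, half-way up (11 mm over its underside); z is its axis, up.
- knob_mid (a point): Loose black ribbed roller knob, a cylinder of diameter 34 mm and height 24 mm with a small brass disc in its top face, standing upright on the bench, about 45 g. The point is its centre, half-way up (12 mm over its underside); z is its axis, brass side up.
- bearing_mid (a point): Loose steel bearing, diameter 32, height 16 mm, 60 g, seated flush in a 34 mm wide pocket in the top face (40 mm over the bench) of a fixed grey block, 100 (along its lever) by 80 mm; the pocket lies 65 mm from the lever end. Lever fully down, it stands 13 mm out and stays; then grip its sides above the face and lift straight up. The point is its centre, half-way up; z is its axis, up.
- lever_pad (a point): Centre of the upper face of the black pad (26 by 30 mm) at the free end of the ejector lever, which sticks out of the fixture towards the robot; 49 mm over the bench at the start. Pressing it straight down about 35 mm, to 14 mm over the bench, brings the lever fully down; it takes 2 to 4 N and stays where it is left. The pivot is 70 mm behind the pad.
- eject_lever (a joint): Angle of the ejector lever: 0 as at the start (pad raised), 0.5 rad fully down; the bearing rises 26 mm per rad.
- board: Fixed cork layout board, 250 by 110 mm, 10 mm thick. The origin is the centre of its underside, on the bench; x runs along its length, z up. The two plates lie on it 80 mm either side of its middle, on the length line; which of them is at which end changes. The bare cork in its middle, 10 mm over the bench, is the knob's place.
- square_plate: Fixed square aluminium plate on the board, 66 by 66 mm, 4 mm thick. The origin is the centre of its underside, on top of the board, so its upper face is 14 mm over the bench; x and y run along its sides. The gear's place.
- round_plate: Fixed round aluminium plate on the board, diameter 68 mm, 4 mm thick. The origin is the centre of its underside, on top of the board, so its upper face is 14 mm over the bench. The bearing's place.
- oiler_mid (a point): Bystander: small white oil bottle with a red pointed nozzle, diameter 30 mm, 56 mm tall, standing loose among the parts. The point is its centre, half-way up (28 mm over the bench). To be left alone.

How it is judged:
On the way:
1. the ejector lever is pressed fully down and the bearing stands out of its pocket (value of joint eject_lever above 0.42 rad and height (world z) of bearing_mid above 0.04 m), for 0.2 s.
At the end, for the whole second after the job is handed in: Gear flat on the square plate, spool on top of the gear, knob upright on the cork at the board's middle, bearing flat on the round plate: centres within 12 mm (spool on gear 10 mm), heights within 4 mm, tilt under 0.12 rad, all at rest (horizontal distance between gear_mid and square_plate below 0.012 m and height (world z) of gear_mid between 0.016 and 0.024 m and angle between each of gear_mid, spool_mid, bearing_mid, knob_mid's own z axis and vertical below 0.12 rad and horizontal distance between spool_mid and gear_mid below 0.01 m and height (world z) of spool_mid between 0.033 and 0.041 m and horizontal distance between bearing_mid and round_plate below 0.012 m and height (world z) of bearing_mid between 0.018 and 0.026 m and horizontal distance between knob_mid and board below 0.012 m and height (world z) of knob_mid between 0.018 and 0.026 m and linear speed of each of gear, spool, bearing, knob below 0.02 m/s); the robot touches nothing.
It fails at once if the oil bottle is knocked over or shifted by more than 30 mm (angle between oiler_mid's own z axis and vertical above 0.4 rad or distance of oiler_mid from where it was at the start of the episode above 0.03 m).
It also fails if it takes over 120 s, if anything falls off the work surface, if the arm or the gripper's body presses on something with over 40 N, if the wrist force passes 120 N, or if a joint passes its speed limit or range.

## Robot

A 7-joint arm with a two-finger parallel gripper is mounted at the origin on the work surface. World frame = base frame: x ahead of the robot, y to its left, z up, the work surface at z = 0. Lengths are in m, angles in rad, forces in N, time in s.
With the tool pointing down it reaches from about 0.4 to 0.85 m from the base axis. Payload 10.4 kg.
Tool frame: the origin (TCP) lies midway between the tips of the shut fingers; the grasp point (between the pads) lies 19 mm behind it; z points along the fingers, y is the line along which they close (so a half turn about z gives the same grasp; the last joint's range is limited). The gripper opens to 87 mm and grips with 3 to 60 N. Pads are 19 mm wide; open, the fingers measure 117 mm over their backs; the gripper's body (75 mm by 190 mm) begins 51 mm behind the grasp point.
Start: joints at [-1.234, 0.332, -0.065, 1.46, 0.022, 1.35, -0.088], TCP at [0.22, 0.585, 0.223] pointing down, gripper open.
Joint ranges: [-2.6, 2.6], [-0.5, 2.12], [-1.47, 1.34], [0.16, 2.42], [-1.27, 4.41], [0.06, 2.06], [-2.6, 2.6]. Speed limits (rad/s): [2.22, 2.22, 2.79, 2.79, 3.14, 3.14, 3.14].

## Interface

Orientations are given as a unit quaternion [x, y, z, w].
In Python, from bench import r gives the robot as it stands.
- The arm moves only by the tool arm_command, never from a script. Its argument "moves" is one flat list of numbers, 4 for each row, row after row: the shift along the tool's x, y, z in cm, then the turn about the tool's z in degrees. A call has 1 to 12 rows; each row shifts and turns the commanded pose from where the row before left it, along the tool's axes as they then stand; what a row does not reach is not made up. A row lasts 1/12 s, in which the tool goes at most 41.7 mm and 7.16 degrees, less where a joint would pass 70% of its speed; a pose out of reach is approached as far as the arm can. A call with a gripper value outside its range is refused whole. "fingers" is the opening in per cent of the stroke, from 0 (shut) to 100 (fully open), set as the call begins (left out, the last holds). The fingers move at their own pace and stop on an object; "squeeze" is the grip in N (left out, the last holds). Time passes only in rows, so rows that do not move let the fingers close. It gives the time, the measured TCP pose, the force, the opening and the grip force at its end, in the units of the state.
- r.read_state(): the state, without advancing time (a new reading comes with each control period).
- r.camera(name): name is "scene" or "top" or "wrist"; returns the picture (480x640x3 uint8, red, green, blue); there is no depth.
- r.camera_info(name): a dict with "fx", "fy", "cx", "cy" (pixels), "origin" and "attitude" of the camera in the world. Camera axes: x right, y up, looking along -z (the intrinsics and any distortion apply to the point x, -y, -z); pixel columns grow to the right and rows downward; lengths in m; the calibration is good to about 2 mm. The wrist camera is an equidistant fisheye: a pixel r from the principal point sees the ray r / f radians off the axis. A picture is of the moment at which its call begins: read the wrist's pose just before it. camera_info takes no time and is no camera call; for the wrist camera it gives the pose at the moment of the call.
- r.close_job(): hands the job in; it is judged then, once.
The state is a dict: "time": time; "joint_positions": joint angles; "joint_vel": joint speeds; "joint_torque": joint torques, N m; "ee_pos": TCP position; "eef_rot": TCP orientation; "ft_force": force on the tool from outside, world axes, zero at the start; "torque": the same for the moment, N m; "width": finger opening in m; "grip_force": force on a finger pad.
Only numpy, scipy, OpenCV 4.12 (cv2) and the standard library are available. Lean on these libraries where they do the work, as an engineer would, in place of code of your own. Each camera call takes 0.05 s, during which the arm holds its last target. There are 200 camera calls.

## Working session

There is one attempt and no reset: what is moved stays moved. The work goes in short steps, Python scripts to look and compute and a tool call to move; the robot and the scene stay as the last step left them, time stands still between calls to the robot, and variables do not carry over. Pictures are saved under pics/ and viewed, at most 14 in all, crops included, and the job is handed in when it is done.

Besides the shell and the picture viewer there is one more tool, called after "Call:" as name(argument=value, ...) on one line, values as JSON. arm_command: Moves the arm, as the interface text tells. Its arguments: {"type":"object","properties":{"moves":{"type":"array"},"fingers":{"type":"number"},"squeeze":{"type":"number"}},"required":["moves"]}

```bash
mkdir -p pics; ls; python3 - <<'E'
from bench import r
import cv2
for n in("scene","top"):
    cv2.imwrite(f"pics/{n}0.png",r.camera(n)[:,:,::-1]); print(r.camera_info(n))
print(r.camera_info("wrist"));print(r.read_state())
E
```

```text
pics
{'fx': 437.01637831804413, 'fy': 437.01637831804413, 'cx': 318.7505349251734, 'cy': 236.65447735141953, 'origin': array([1.012698  , 0.28191343, 0.47531128]), 'attitude': array([0.22434043, 0.40627647, 0.77849188, 0.42256501])}
{'fx': 487.64420294729285, 'fy': 487.64420294729285, 'cx': 319.3454456587485, 'cy': 244.20503783701812, 'origin': array([0.4509198 , 0.00388769, 0.83592876]), 'attitude': array([-0.01626119,  0.04080977,  0.71602685, -0.69668908])}
{'fx': 371.64829954431775, 'fy': 371.64829954431775, 'cx': 320.62364014681964, 'cy': 244.73662196665634, 'origin': array([0.15439903, 0.60902892, 0.38321718]), 'attitude': array([-0.1051114 , -0.07262149,  0.5644553 ,  0.81551697])}
{'time': 0.1, 'joint_positions': array([-1.23359869,  0.33276925, -0.06470707,  1.4608637 ,  0.02160484,
        1.34990237, -0.08849415]), 'joint_vel': array([ 0.00132274, -0.00143262, -0.0006179 , -0.00483766, -0.0010676 ,
       -0.00032555, -0.00128188]), 'joint_torque': array([ 9.20395505e-04, -6.24540067e+01,  2.41550419e-02, -3.90718496e+01,
       -6.13964838e-02,  3.65295983e-02,  5.92139918e-05]), 'ee_pos': array([0.219931  , 0.58465209, 0.2218551 ]), 'eef_rot': array([ 1.78913786e-01,  9.83864558e-01, -6.18103960e-04, -8.18751317e-05]), 'ft_force': array([-0.84054601,  0.18917502,  0.28632186]), 'torque': array([ 0.05718166, -0.03872889,  0.00563323]), 'grip_force': 0.0, 'width': 0.08712860319468098}
```

View pics/top0.png

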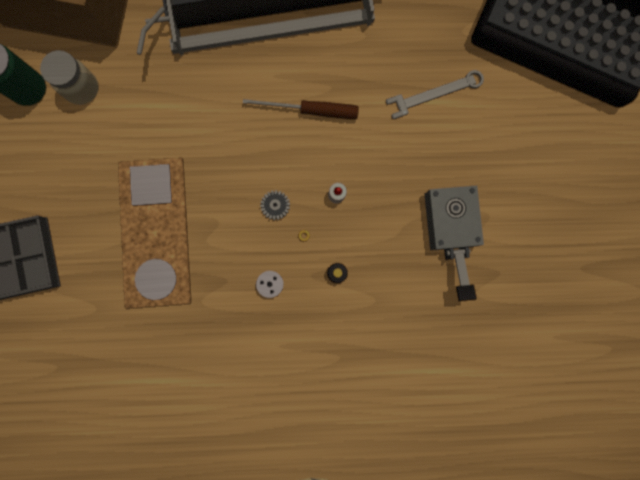

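View pics/scene0.png

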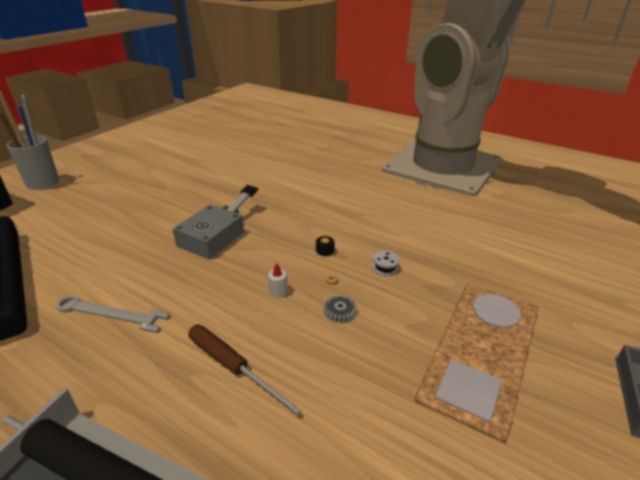

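The top view shows the gear at (274,206), spool (269,285), knob (337,273), oiler (338,191), bearing (456,208) and pad (466,293). The square plate is at (150,185) and the round plate at (156,279). The scene view agrees.

```bash
cat > h.py <<'E'
from bench import r
import numpy as np, cv2
from scipy.spatial.transform import Rotation as R
def ray(name,uv,info=None):
    c=info or r.camera_info(name); x=(uv[0]-c['cx'])/c['fx']; y=(uv[1]-c['cy'])/c['fy']
    if name=='wrist':
        t=np.hypot(x,y); s=np.sin(t)/max(t,1e-9); d=np.array([x*s,-y*s,-np.cos(t)])
    else: d=np.array([x,-y,-1.])
    return np.array(c['origin']),R.from_quat(c['attitude']).apply(d)
def at(name,uv,z,info=None):
    o,d=ray(name,uv,info); return (o+d*(z-o[2])/d[2])[:2]
def proj(name,p,info=None):
    c=info or r.camera_info(name); q=R.from_quat(c['attitude']).inv().apply(np.array(p)-c['origin']); x,y,z=q[0],-q[1],-q[2]
    if name=='wrist':
        h=np.hypot(x,y); t=np.arctan2(h,z); k=t/max(h,1e-9); return np.array([c['cx']+c['fx']*x*k,c['cy']+c['fy']*y*k])
    return np.array([c['cx']+c['fx']*x/z,c['cy']+c['fy']*y/z])
def plan(xy,z=None,yaw=None):
    """tool-frame shift (cm) from the current pose; yaw = wanted direction of the tool y axis (deg, mod 180)"""
    s=r.read_state(); M=R.from_quat(s['eef_rot']); p=s['ee_pos']
    d=np.array([xy[0],xy[1],p[2] if z is None else z])-p
    Y=M.as_matrix()[:,1]; cur=np.degrees(np.arctan2(Y[1],Y[0]))
    o=dict(tool_cm=np.round(M.inv().apply(d)*100,2),cur_y_dir=round(cur,1))
    if yaw is not None: o['turn']=round(-((yaw-cur+90)%180-90),1)
    return o
def wristview(name):
    i=r.camera_info('wrist'); im=r.camera('wrist')[:,:,::-1]; cv2.imwrite(f'pics/{name}.png',im); np.save(f'pics/{name}.npy',i,allow_pickle=True); return im,i
def info(name): return np.load(f'pics/{name}.npy',allow_pickle=True).item()
E
python3 - <<'E'
from h import *
P=dict(gear=((274,206),.012),spool=((269,285),.022),knob=((337,273),.024),oiler=((338,191),.05),bearing=((456,208),.04),pad=((466,293),.049),square=((150,185),.014),round=((156,279),.014))
S=dict(gear=((340,303),.012),spool=((386,257),.022),knob=((325,240),.024),bearing=((203,225),.04),pad=((250,188),.049),square=((470,389),.014),round=((497,310),.014))
for k,(u,z) in P.items(): print(k,at('top',u,z).round(4), at('scene',*S[k]).round(4) if k in S else '')
print(plan(at('top',(274,206),.012)))
s=r.read_state();print(R.from_quat(s['eef_rot']).as_matrix().round(3))
c=r.camera_info('wrist');M=R.from_quat(s['eef_rot']);print(M.inv().apply(c['origin']-s['ee_pos']),M.inv().apply(R.from_quat(c['attitude']).apply([0,0,-1])))
E
```

```text
gear [0.5844 0.0496] [0.5807 0.0451]
spool [0.4507 0.0601] [0.4493 0.0584]
knob [ 0.4674 -0.0533] [ 0.4662 -0.0542]
oiler [ 0.6006 -0.0574] 
bearing [ 0.5695 -0.2539] [ 0.5672 -0.2525]
pad [ 0.4286 -0.2602] [ 0.4246 -0.2614]
square [0.6248 0.2576] [0.6266 0.2586]
round [0.4661 0.2478] [0.4668 0.2506]
{'tool_cm': array([-5.295e+01, -3.725e+01,  5.000e-02]), 'cur_y_dir': np.float64(69.4)}
[[-0.936  0.352 -0.   ]
 [ 0.352  0.936 -0.001]
 [-0.    -0.001 -1.   ]]
[ 0.06990886 -0.00045556 -0.16136584] [-2.53365281e-01  9.50223486e-04  9.67370214e-01]
```

Call:
arm_command(moves=[-3.3, -2.3, 0, 0, -3.3, -2.3, 0, 0, -3.3, -2.3, 0, 0, -3.3, -2.3, 0, 0, -3.3, -2.3, 0, 0, -3.3, -2.3, 0, 0, -3.3, -2.3, 0, 0, -3.3, -2.3, 0, 0, -3.3, -2.3, 0, 0, -3.3, -2.3, 0, 0, -3.3, -2.3, 0, 0, -3.3, -2.3, 0, 0], fingers=100)

```text
time: 1.1
ee_pos: [0.4941, 0.1853, 0.2225]
eef_rot: [0.179, 0.984, 0.0, -0.0]
ft_force: [0.5, -0.1, 0.5]
width: 0.0867
grip_force: 0.0
```

Call:
arm_command(moves=[-3.3, -2.3, 1, 0, -3.3, -2.3, 1, 0, -3.3, -2.3, 1, 0, -3.2, -2.3, 1, 0, 0, 0, 0, 0, 0, 0, 0, 0, 0, 0, 0, 0])

```text
time: 1.68
ee_pos: [0.5834, 0.0555, 0.1821]
eef_rot: [0.179, 0.984, 0.0, -0.001]
ft_force: [0.2, 0.4, -0.2]
width: 0.0872
grip_force: 0.0
```

```bash
python3 - <<'E'
from h import *
im,i=wristview('w1')
print(r.read_state()['ee_pos'])
for n,p in dict(gear=(.582,.048,.012),spool=(.45,.06,.022),knob=(.467,-.053,.024),bear=(.568,-.253,.04),pad=(.427,-.261,.049),sq=(.6257,.258,.014),rd=(.4665,.249,.014)).items(): print(n,proj('wrist',p,i).round())
E
```

```text
[0.58336367 0.05632419 0.18244992]
gear [313. 228.]
spool [271.  86.]
knob [163. 154.]
bear [ 56. 319.]
pad [ -3. 207.]
sq [527. 198.]
rd [471.  43.]
```

View pics/w1.png

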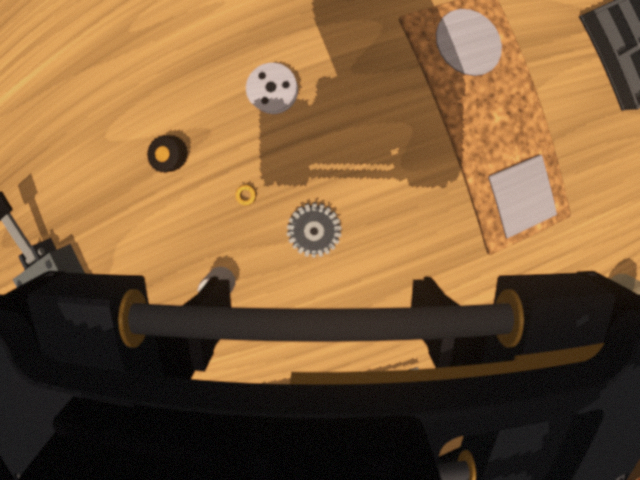

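The wrist view shows the gear at (314,229), spool (272,87), knob brass (163,155), square plate (524,196) and round plate (470,43). These match the projections. The oiler is behind the left finger.

```bash
python3 - <<'E'
from h import *
i=info('w1')
for k,u,z in [('gear',(314,229.5),.012),('spool',(272,87),.022),('knob',(163,154.5),.024),('sq',(524,196.5),.014),('rd',(470,43),.014)]: print(k,at('wrist',u,z,i).round(4))
g=at('wrist',(314,229.5),.012,i); print(plan(g,.003))
E
```

```text
gear [0.5834 0.0488]
spool [0.4513 0.0605]
knob [ 0.4669 -0.0531]
sq [0.6233 0.2554]
rd [0.4659 0.2481]
{'tool_cm': array([-0.28, -0.71, 17.94]), 'cur_y_dir': np.float64(69.5)}
```

Call:
arm_command(moves=[-0.28, -0.71, 3, 0, 0, 0, 3.5, 0, 0, 0, 3.5, 0, 0, 0, 3.5, 0, 0, 0, 2.5, 0, 0, 0, 1.8, 0, 0, 0, 0, 0, 0, 0, 0, 0, 0, 0, 0, 0])

```text
time: 2.48
ee_pos: [0.5839, 0.0488, 0.0052]
eef_rot: [0.178, 0.984, 0.0, 0.0]
ft_force: [-0.3, -0.4, 0.5]
width: 0.0867
grip_force: 0.0
```

Call:
arm_command(moves=[0, 0, 0, 0, 0, 0, 0, 0, 0, 0, 0, 0, 0, 0, 0, 0, 0, 0, 0, 0, 0, 0, 0, 0, 0, 0, 0, 0, 0, 0, 0, 0], fingers=0, squeeze=25)

```text
time: 3.15
ee_pos: [0.5839, 0.0474, 0.0046]
eef_rot: [0.179, 0.984, 0.0, 0.0]
ft_force: [-0.4, 0.1, 0.4]
width: 0.0491
grip_force: 25.0
```

```bash
python3 - <<'E'
from h import *
print(plan((.6242,.2565),.0190)); print(r.read_state()['ee_pos'])
E
```

```text
{'tool_cm': array([ 3.59, 20.99, -1.44]), 'cur_y_dir': np.float64(69.4)}
[0.58389164 0.04744499 0.00458908]
```

Call:
arm_command(moves=[0, 0, -2.5, 0, 0, 0, -3.5, 0, 0.6, 3.5, 0, 0, 0.6, 3.5, 0, 0, 0.6, 3.5, 0, 0, 0.6, 3.5, 0, 0, 0.6, 3.5, 0, 0, 0.6, 3.5, 0, 0, 0, 0, 1.5, 0, 0, 0, 1.5, 0, 0, 0, 1, 0, 0, 0, 0, 0])

```text
time: 4.15
ee_pos: [0.6224, 0.2555, 0.0216]
eef_rot: [0.179, 0.984, -0.002, -0.002]
ft_force: [-0.8, -0.6, -1.9]
width: 0.0487
grip_force: 25.0
```

```bash
python3 - <<'E'
from h import *
s=r.read_state();print(s['ee_pos'],s['ft_force'],s['width'],s['grip_force'])
print(plan((.6242,.2565),.0190))
im,i=wristview('w2')
print(proj('wrist',(.6242,.2565,.014),i), proj('wrist',(.466,.2485,.014),i))
E
```

```text
[0.6223834  0.25553544 0.02158959] [-0.83486178 -0.56682482 -1.90930658] 0.04865326519301578 24.99967485666275
{'tool_cm': array([-0.14,  0.16,  0.26]), 'cur_y_dir': np.float64(69.4)}
[324.43188491 297.89950104] [192.49720731   5.77811206]
```

View pics/w2.png

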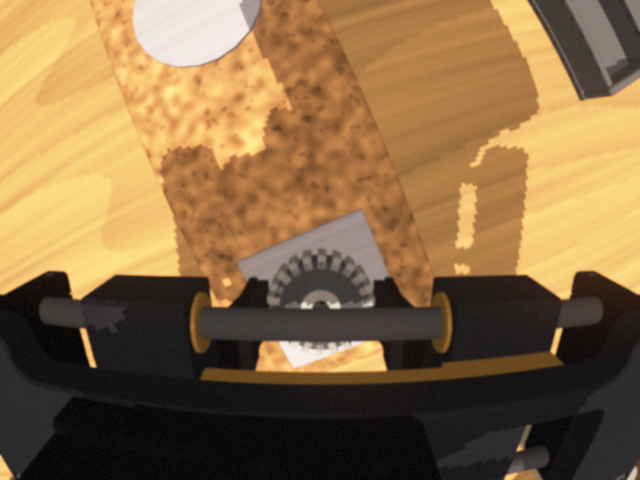

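The plate corners are at (240,263), (364,210) and (295,367), with the gear hub at about (321,303), nearly centred.

```bash
python3 - <<'E'
from h import *
i=info('w2')
a,b,c=[at('wrist',u,.014,i) for u in((364,210),(295,367),(240,263))]
print((a+b)/2,np.linalg.norm(a-c),np.linalg.norm(b-c),at('wrist',(321,302),.027,i)); print(plan((a+b)/2,.019))
E
```

```text
[0.62330925 0.25820705] 0.06450114730136668 0.06381238822585499 [0.62042708 0.25613908]
{'tool_cm': array([0.08, 0.25, 0.42]), 'cur_y_dir': np.float64(69.3)}
```

Call:
arm_command(moves=[-0.2, 0.24, 0, 0, 0, 0, 0.2, 0, 0, 0, 0.15, 0, 0, 0, 0, 0, 0, 0, 0, 0])

```text
time: 4.62
ee_pos: [0.6269, 0.2581, 0.0213]
eef_rot: [0.179, 0.984, 0.0, 0.0]
ft_force: [0.0, -0.5, -1.5]
width: 0.0492
grip_force: 25.0
```

Call:
arm_command(moves=[0, 0, 0.15, 0, 0, 0, 0.1, 0, 0, 0, 0, 0, 0, 0, 0, 0])

```text
time: 4.95
ee_pos: [0.6269, 0.2582, 0.0187]
eef_rot: [0.179, 0.984, 0.0, 0.0]
ft_force: [-0.2, 0.1, -1.5]
width: 0.0495
grip_force: 25.0
```

Call:
arm_command(moves=[0, 0, 0.1, 0, 0, 0, 0, 0, 0, 0, 0, 0])

```text
time: 5.2
ee_pos: [0.6269, 0.2582, 0.0186]
eef_rot: [0.179, 0.984, 0.0, 0.0]
ft_force: [-4.4, -1.4, 8.5]
width: 0.0492
grip_force: 25.0
```

Contact. Next I'll open the gripper and rise.

Call:
arm_command(moves=[0, 0, 0, 0, 0, 0, 0, 0, 0, 0, 0, 0, 0, 0, 0, 0, 0, 0, 0, 0, 0, 0, -2, 0, 0, 0, -3.5, 0, 0, 0, -3.5, 0, 0, 0, -3.5, 0, 0, 0, 0, 0, 0, 0, 0, 0], fingers=100)

```text
time: 6.12
ee_pos: [0.6281, 0.2586, 0.1451]
eef_rot: [0.179, 0.984, 0.001, 0.002]
ft_force: [-0.5, 0.6, -0.8]
width: 0.0872
grip_force: 0.0
```

```bash
python3 - <<'E'
from h import *
im,i=wristview('w3');print(r.read_state()['ee_pos'],plan((.4508,.0602),.2))
print(proj('wrist',(.4508,.0602,.022),i))
E
```

```text
[0.62696923 0.25830695 0.14288418] {'tool_cm': array([  9.51, -24.74,  -5.74]), 'cur_y_dir': np.float64(69.4)}
[ 49.03013625 138.29912098]
```

View pics/w3.png

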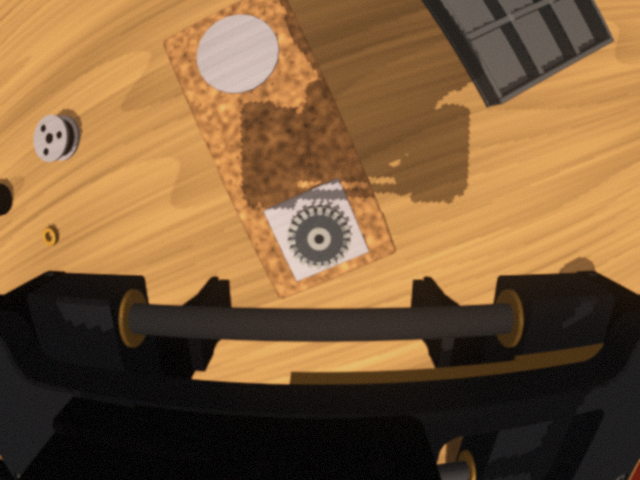

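The gear at (319,237) sits in the plate, whose corners are (264,210), (340,181), (368,252) and (297,281). The round plate is at (238,53), and the spool at (49,138) matches the prediction.

```bash
python3 - <<'E'
from h import *
i=info('w3')
print(np.mean([at('wrist',u,.014,i) for u in((264,210),(340,181),(368,252),(297,281))],0), at('wrist',(319,237),.026,i),at('wrist',(238,53),.014,i))
E
```

```text
[0.62384843 0.2576317 ] [0.62562836 0.25849112] [0.46522927 0.250563  ]
```

Call:
arm_command(moves=[1.36, -3.53, 0, 0, 1.36, -3.53, 0, 0, 1.36, -3.53, 0, 0, 1.36, -3.53, 0, 0, 1.36, -3.53, 0, 0, 1.36, -3.53, 0, 0, 1.34, -3.55, 0, 0, 0, 0, 3, 0, 0, 0, 3, 0, 0, 0, 0, 0, 0, 0, 0, 0, 0, 0, 0, 0])

```text
time: 7.17
ee_pos: [0.451, 0.0603, 0.083]
eef_rot: [0.179, 0.984, -0.0, -0.0]
ft_force: [0.6, 0.7, 0.3]
width: 0.0865
grip_force: 0.0
```

```bash
python3 - <<'E'
from h import *
print(plan((.451,.0604),.004))
E
```

```text
{'tool_cm': array([0.  , 0.02, 7.9 ]), 'cur_y_dir': np.float64(69.4)}
```

Call:
arm_command(moves=[0, 0, 3, 0, 0, 0, 3, 0, 0, 0, 1.4, 0, 0, 0, 0.4, 0, 0, 0, 0, 0, 0, 0, 0, 0])

```text
time: 7.67
ee_pos: [0.4519, 0.0605, 0.0058]
eef_rot: [0.179, 0.984, 0.0, 0.001]
ft_force: [0.8, 0.4, -0.2]
width: 0.0872
grip_force: 0.0
```

Call:
arm_command(moves=[0, 0, 0, 0, 0, 0, 0, 0, 0, 0, 0, 0, 0, 0, 0, 0, 0, 0, 0, 0, 0, 0, 0, 0, 0, 0, 0, 0, 0, 0, 0, 0], fingers=0, squeeze=20)

```text
time: 8.33
ee_pos: [0.4509, 0.0602, 0.0046]
eef_rot: [0.179, 0.984, 0.0, 0.0]
ft_force: [-1.0, 0.1, 0.8]
width: 0.0428
grip_force: 20.0
```

```bash
python3 - <<'E'
from h import *
s=r.read_state();print(s['ee_pos'],s['width'])
print(plan((.6254,.2585),.034))
E
```

```text
[0.45085523 0.06015512 0.00456878] 0.042817612490481646
{'tool_cm': array([-9.35, 24.71, -2.94]), 'cur_y_dir': np.float64(69.4)}
```

Call:
arm_command(moves=[0, 0, -2.5, 0, 0, 0, -3.5, 0, -1.33, 3.53, -1, 0, -1.33, 3.53, 0, 0, -1.33, 3.53, 0, 0, -1.34, 3.53, 0, 0, -1.34, 3.53, 0, 0, -1.34, 3.53, 0, 0, -1.34, 3.53, 0, 0, 0, 0, 2, 0, 0, 0, 1.3, 0, 0, 0, 0, 0])

```text
time: 9.33
ee_pos: [0.623, 0.2573, 0.0375]
eef_rot: [0.179, 0.984, -0.002, -0.002]
ft_force: [0.1, -1.1, -0.5]
width: 0.0426
grip_force: 20.0
```

```bash
python3 - <<'E'
from h import *
im,i=wristview('w4');print(r.read_state()['ee_pos'],plan((.6254,.2585),.0335))
print(proj('wrist',(.6254,.2585,.026),i))
E
```

```text
[0.62370264 0.25687612 0.03938845] {'tool_cm': array([-0.1 ,  0.21,  0.59]), 'cur_y_dir': np.float64(69.3)}
[325.34938188 295.73992984]
```

View pics/w4.png

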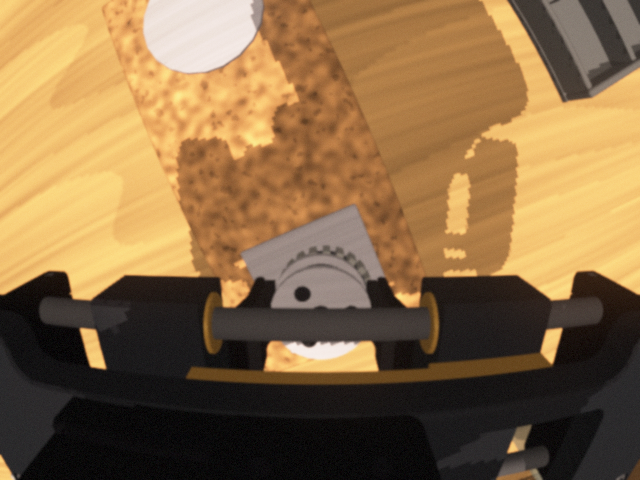

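The held spool's top flange is centred near (321,312), just over the gear.

Call:
arm_command(moves=[0, 0, 0.2, 0, 0, 0, 0, 0, 0, 0, 0, 0, 0, 0, 0, 0])

```text
time: 9.72
ee_pos: [0.6256, 0.2584, 0.0406]
eef_rot: [0.179, 0.984, 0.0, 0.0]
ft_force: [-0.6, -0.2, -0.2]
width: 0.0423
grip_force: 20.0
```

```bash
python3 - <<'E'
from h import *
i=info('w4'); print(at('wrist',(321,312),.057,i)); s=r.read_state();print(s['ee_pos'],s['ft_force'],plan((.6254,.2585),.0306))
E
```

```text
[0.61968974 0.25841547]
[0.62564273 0.25839637 0.04057378] [-0.5742462  -0.19296124 -0.21586939] {'tool_cm': array([0.03, 0.  , 1.  ]), 'cur_y_dir': np.float64(69.4)}
```

Call:
arm_command(moves=[-0.1, 0, 0.4, 0, 0, 0, 0.3, 0, 0, 0, 0.15, 0, 0, 0, 0, 0, 0, 0, 0, 0])

```text
time: 10.13
ee_pos: [0.6262, 0.2581, 0.0309]
eef_rot: [0.179, 0.984, -0.0, -0.0]
ft_force: [-0.9, 0.4, -1.0]
width: 0.0424
grip_force: 20.0
```

Call:
arm_command(moves=[0, 0, 0.1, 0, 0, 0, 0, 0, 0, 0, 0, 0])

```text
time: 10.38
ee_pos: [0.6263, 0.2582, 0.0306]
eef_rot: [0.179, 0.984, 0.0, 0.0]
ft_force: [-2.5, -1.3, 4.3]
width: 0.0425
grip_force: 20.0
```

Contact. Release and rise, then look from above.

Call:
arm_command(moves=[0, 0, 0, 0, 0, 0, 0, 0, 0, 0, 0, 0, 0, 0, 0, 0, 0, 0, 0, 0, 0, 0, -2, 0, 0, 0, -3.5, 0, 0, 0, -3.5, 0, 0, 0, -3, 0, 0, 0, 0, 0, 0, 0, 0, 0], fingers=100)

```text
time: 11.3
ee_pos: [0.6273, 0.2585, 0.1521]
eef_rot: [0.179, 0.984, 0.001, 0.001]
ft_force: [-0.4, 0.9, 0.4]
width: 0.0872
grip_force: 0.0
```

```bash
python3 - <<'E'
from h import *
im,i=wristview('w5');print(r.read_state()['ee_pos'],plan((.467,-.0533),.2))
cv2.imwrite('pics/w5c.png',cv2.resize(im[150:310,220:430],None,fx=3,fy=3))
E
```

```text
[0.62632077 0.258264   0.15010834] {'tool_cm': array([  3.94, -34.77,  -5.01]), 'cur_y_dir': np.float64(69.4)}
```

View pics/w5c.png

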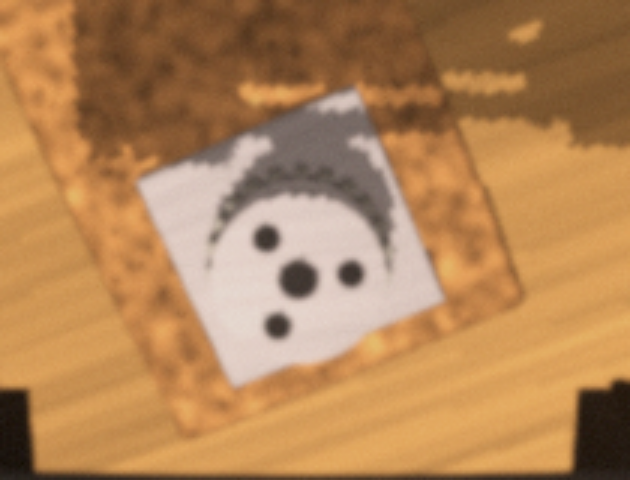

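The spool hub is at crop (299,278), i.e. pixel (319.7,242.7), upright on the gear.

```bash
python3 - <<'E'
from h import *
i=info('w5');print(at('wrist',(319.7,242.7),.048,i))
E
```

```text
[0.62560622 0.25859713]
```

Call:
arm_command(moves=[0.4, -3.5, 0, 0, 0.4, -3.5, 0, 0, 0.4, -3.5, 0, 0, 0.4, -3.5, 0, 0, 0.4, -3.5, 0, 0, 0.4, -3.5, 0, 0, 0.4, -3.5, 0, 0, 0.4, -3.5, 0, 0, 0.4, -3.4, 0, 0, 0.34, -3.37, 0, 0, 0, 0, 2, 0, 0, 0, 0, 0])

```text
time: 12.35
ee_pos: [0.4642, -0.0547, 0.1268]
eef_rot: [0.18, 0.984, -0.0, -0.002]
ft_force: [0.0, 1.7, -0.5]
width: 0.0872
grip_force: 0.0
```

Call:
arm_command(moves=[0, 0, 3.5, 0, 0, 0, 3.5, 0, 0, 0, 0, 0, 0, 0, 0, 0, 0, 0, 0, 0])

```text
time: 12.77
ee_pos: [0.4676, -0.053, 0.0612]
eef_rot: [0.179, 0.984, -0.0, 0.0]
ft_force: [0.5, -0.5, 0.5]
width: 0.0871
grip_force: 0.0
```

```bash
python3 - <<'E'
from h import *
print(r.read_state()['ee_pos'],plan((.467,-.0533),.006))
E
```

```text
[ 0.46763839 -0.05297072  0.06119574] {'tool_cm': array([ 0.05, -0.05,  5.52]), 'cur_y_dir': np.float64(69.4)}
```

Call:
arm_command(moves=[0.05, -0.05, 2.5, 0, 0, 0, 2, 0, 0, 0, 1, 0, 0, 0, 0, 0, 0, 0, 0, 0])

```text
time: 13.18
ee_pos: [0.4671, -0.0536, 0.0062]
eef_rot: [0.179, 0.984, 0.0, 0.0]
ft_force: [0.1, -1.4, -0.1]
width: 0.0868
grip_force: 0.0
```

Call:
arm_command(moves=[0, 0, 0, 0, 0, 0, 0, 0, 0, 0, 0, 0, 0, 0, 0, 0, 0, 0, 0, 0, 0, 0, 0, 0, 0, 0, 0, 0, 0, 0, 0, 0, 0, 0, 0, 0], fingers=0, squeeze=20)

```text
time: 13.93
ee_pos: [0.4663, -0.0537, 0.005]
eef_rot: [0.179, 0.984, 0.0, -0.0]
ft_force: [-0.1, -0.6, -0.3]
width: 0.035
grip_force: 0.3
```

```bash
python3 - <<'E'
from h import *
print(r.read_state()['ee_pos'],plan((.545,.2535),.018))
E
```

```text
[ 0.46629933 -0.05369486  0.00499615] {'tool_cm': array([ 3.45, 31.52, -1.3 ]), 'cur_y_dir': np.float64(69.4)}
```

Call:
arm_command(moves=[0, 0, 0, 0, 0, 0, 0, 0, 0, 0, -2, 0, 0, 0, -3, 0, 0.38, 3.5, 0, 0, 0.38, 3.5, 0, 0, 0.38, 3.5, 0, 0, 0.38, 3.5, 0, 0, 0.38, 3.5, 0, 0, 0.38, 3.5, 0, 0, 0.38, 3.5, 0, 0, 0.38, 3.5, 0, 0])

```text
time: 14.93
ee_pos: [0.5365, 0.2209, 0.0549]
eef_rot: [0.179, 0.984, 0.0, -0.0]
ft_force: [-0.2, 0.2, 0.4]
width: 0.0337
grip_force: 20.0
```

Call:
arm_command(moves=[0.4, 3.5, 0, 0, 0, 0, 2, 0, 0, 0, 1, 0, 0, 0, 0, 0, 0, 0, 0, 0, 0, 0, 0, 0])

```text
time: 15.43
ee_pos: [0.5455, 0.252, 0.0257]
eef_rot: [0.18, 0.984, -0.0, 0.0]
ft_force: [1.0, -0.7, -0.7]
width: 0.0335
grip_force: 20.0
```

```bash
python3 - <<'E'
from h import *
s=r.read_state();print(s['ee_pos'],s['grip_force'],plan((.545,.2535),.015))
im,i=wristview('w6')
for p in ((.545,.2535,.01),(.466,.2495,.014)):print(proj('wrist',p,i))
E
```

```text
[0.54552554 0.25198059 0.02572135] 19.9998539686203 {'tool_cm': array([0.1 , 0.12, 1.07]), 'cur_y_dir': np.float64(69.3)}
[323.57914756 287.41213638]
[255.61669295 142.90484262]
```

View pics/w6.png

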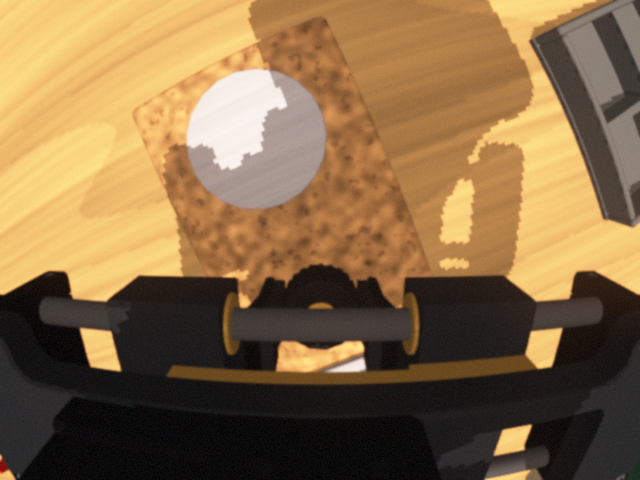

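The round plate is centred at (256,139), close to the prediction, and the knob is held over the bare cork. Next I'll lower it.

Call:
arm_command(moves=[0.1, 0.12, 0.5, 0, 0, 0, 0.4, 0, 0, 0, 0, 0, 0, 0, 0, 0])

```text
time: 15.82
ee_pos: [0.5443, 0.2545, 0.0158]
eef_rot: [0.179, 0.984, -0.0, -0.0]
ft_force: [0.9, 0.6, -1.3]
width: 0.0335
grip_force: 20.0
```

Call:
arm_command(moves=[0, 0, 0.2, 0, 0, 0, 0, 0, 0, 0, 0, 0])

```text
time: 16.07
ee_pos: [0.5449, 0.2547, 0.0148]
eef_rot: [0.179, 0.984, 0.0, 0.0]
ft_force: [-1.9, -1.6, 6.1]
width: 0.0335
grip_force: 20.0
```

```bash
python3 - <<'E'
from h import *
print(at('wrist',(256,139),.014,info('w6')))
E
```

```text
[0.46435944 0.25033891]
```

Call:
arm_command(moves=[0, 0, 0, 0, 0, 0, 0, 0, 0, 0, 0, 0, 0, 0, 0, 0, 0, 0, 0, 0, 0, 0, 0, 0, 0, 0, -2, 0, 0, 0, -3.5, 0, 0, 0, -3.5, 0, 0, 0, -3.5, 0, 0, 0, 0, 0], fingers=100)

```text
time: 16.98
ee_pos: [0.5478, 0.2561, 0.1464]
eef_rot: [0.179, 0.984, 0.004, 0.004]
ft_force: [0.8, 0.4, -0.4]
width: 0.0863
grip_force: 0.0
```

```bash
python3 - <<'E'
from h import *
s=r.read_state();print(s['ee_pos'],s['width'],plan((.427,-.2608),.1,yaw=90))
im,i=wristview('w7')
cv2.imwrite('pics/w7c.png',cv2.resize(im[:310,120:],None,fx=1.5,fy=1.5))
print(proj('wrist',(.5445,.2535,.034),i))
E
```

```text
[0.54783609 0.25606952 0.14640359] 0.08630506968329842 {'tool_cm': array([ -6.89, -52.67,   4.24]), 'cur_y_dir': np.float64(69.4), 'turn': np.float64(-20.6)}
[314.94968379 238.74332288]
```

View pics/w7c.png

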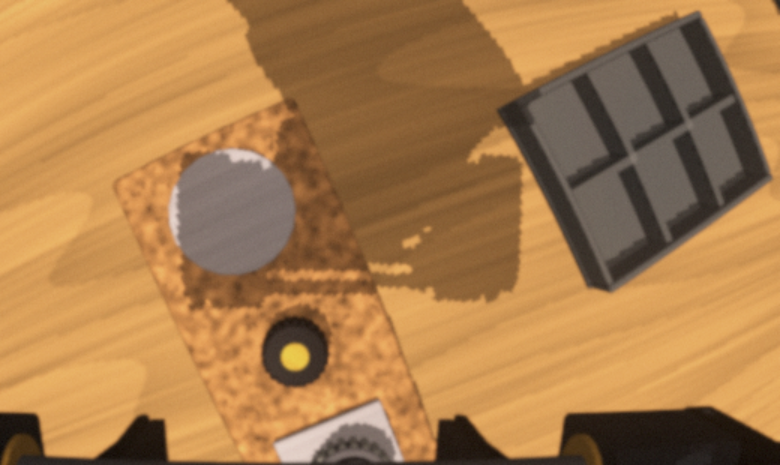

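The knob's brass disc is at about (317,238), upright at the board's middle as predicted. Next is the lever, with the fingers shut.

Call:
arm_command(moves=[-0.46, -3.5, 0, 0, -0.46, -3.5, 0, 0, -0.46, -3.5, 0, 0, -0.46, -3.5, 0, 0, -0.46, -3.5, 0, 0, -0.46, -3.5, 0, 0, -0.46, -3.5, 0, 0, -0.46, -3.5, 0, 0, -0.46, -3.5, 0, 0, -0.46, -3.5, 0, 0, -0.46, -3.5, 0, 0, -0.46, -3.5, 0, 0], fingers=0)

```text
time: 18.03
ee_pos: [0.4472, -0.1592, 0.1383]
eef_rot: [0.179, 0.984, 0.0, -0.0]
ft_force: [1.6, 0.0, -0.5]
width: 0.0149
grip_force: 0.0
```

Call:
arm_command(moves=[-0.46, -3.5, 0, 0, -0.46, -3.5, 0, 0, -0.46, -3.67, 0, 0, 0, 0, 0, 0, 0, 0, 0, 0, 0, 0, 0, 0])

```text
time: 18.53
ee_pos: [0.4234, -0.2621, 0.1383]
eef_rot: [0.179, 0.984, 0.0, -0.001]
ft_force: [-0.1, 0.9, 0.6]
width: 0.0003
grip_force: 0.0
```

```bash
python3 - <<'E'
from h import *
s=r.read_state();print(s['ee_pos'],s['width'])
im,i=wristview('w8')
print(proj('wrist',(.427,-.2608,.049),i),proj('wrist',(.568,-.253,.04),i))
E
```

```text
[ 0.42338644 -0.26207568  0.13828614] 0.0003491966539185032
[324.43477636 254.78871363] [389.14079254 393.80567904]
```

View pics/w8.png

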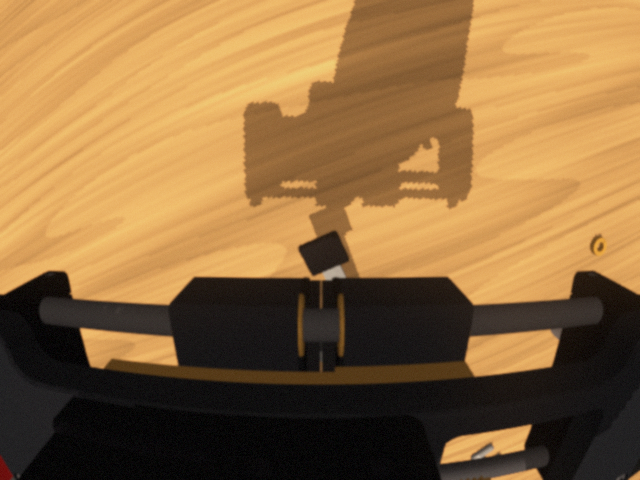

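The pad is centred at about (324,253), matching the estimate.

```bash
python3 - <<'E'
from h import *
p=at('wrist',(324,253.5),.049,info('w8'));print(p,plan(p,.053))
E
```

```text
[ 0.42601028 -0.26075605] {'tool_cm': array([-0.19,  0.15,  8.54]), 'cur_y_dir': np.float64(69.5)}
```

Call:
arm_command(moves=[-0.2, 0.15, 3, 0, 0, 0, 3, 0, 0, 0, 2.5, 0, 0, 0, 0.8, 0, 0, 0, 0.8, 0, 0, 0, 0.8, 0, 0, 0, 0.6, 0, 0, 0, 0.4, 0, 0, 0, 0, 0])

```text
time: 19.33
ee_pos: [0.4267, -0.2617, 0.02]
eef_rot: [0.179, 0.984, 0.0, 0.0]
ft_force: [-0.2, -0.2, 0.7]
width: 0.0009
grip_force: 0.1
```

Call:
arm_command(moves=[0, 0, 0.2, 0, 0, 0, 0.2, 0, 0, 0, 0.1, 0, 0, 0, 0, 0, 0, 0, 0, 0])

```text
time: 19.75
ee_pos: [0.4271, -0.2621, 0.0162]
eef_rot: [0.179, 0.984, 0.0, 0.001]
ft_force: [-2.0, 3.3, 15.3]
width: 0.0004
grip_force: 7.6
```

Call:
arm_command(moves=[0, 0, 0.1, 0, 0, 0, 0, 0, 0, 0, -3, 0, 0, 0, -3.5, 0, 0, 0, -3.5, 0, -3.4, 1.2, 0, 0, -3.4, 1.4, 0, 0, 0, 0, 0, 0, 0, 0, 0, 0])

```text
time: 20.5
ee_pos: [0.5001, -0.261, 0.1136]
eef_rot: [0.178, 0.984, -0.001, -0.0]
ft_force: [-0.1, -0.1, -0.7]
width: 0.0003
grip_force: 0.0
```

```bash
python3 - <<'E'
from h import *
s=r.read_state();print(s['ee_pos'],s['width'])
im,i=wristview('w9')
print(plan((.568,-.2535)),proj('wrist',(.568,-.253,.04),i),proj('wrist',(.568,-.253,.053),i),proj('wrist',(.427,-.261,.014),i))
E
```

```text
[ 0.50008079 -0.26099041  0.11360643] 0.00028603502402156785
{'tool_cm': array([-6.21,  3.21, -0.01]), 'cur_y_dir': np.float64(69.4)} [364.52760106 337.85013799] [366.52934886 346.88072303] [284.33349085 151.97078895]
```

View pics/w9.png

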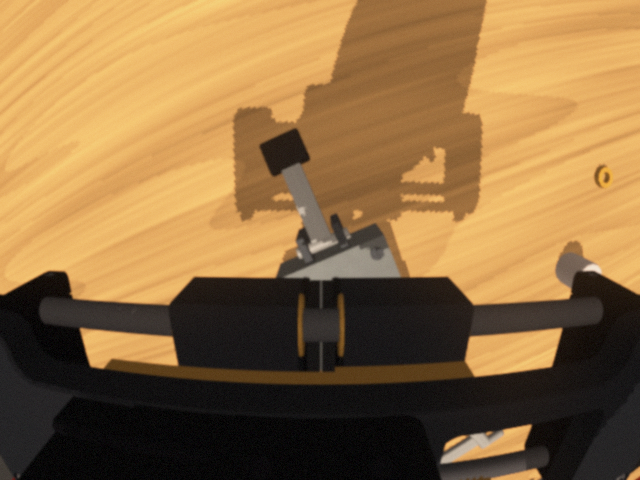

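The pad is at (285,151), which matches the fully-down prediction. I'll move above the bearing, open the gripper and look.

Call:
arm_command(moves=[-2.1, 1.1, -2, 0, -2.1, 1.1, -2, 0, -2, 1, -1, 0, 0, 0, 0, 0, 0, 0, 0, 0, 0, 0, 0, 0, 0, 0, 0, 0], fingers=100)

```text
time: 21.13
ee_pos: [0.5666, -0.254, 0.1635]
eef_rot: [0.18, 0.984, 0.0, -0.001]
ft_force: [-0.0, -0.6, -0.2]
width: 0.0391
grip_force: 0.0
```

```bash
python3 - <<'E'
from h import *
s=r.read_state();print(s['ee_pos'],s['width'])
im,i=wristview('w10')
print(proj('wrist',(.568,-.253,.04),i),proj('wrist',(.568,-.253,.053),i))
cv2.imwrite('pics/w10c.png',cv2.resize(im[90:310,190:460],None,fx=2.5,fy=2.5))
E
```

```text
[ 0.56655858 -0.25403478  0.1635191 ] 0.03908052132859578
[322.73923427 240.37162837] [322.85202589 244.51037559]
```

View pics/w10c.png

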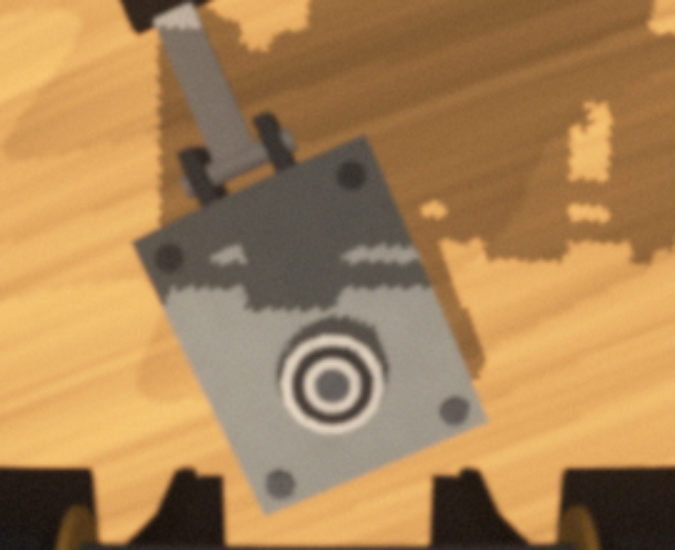

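The bearing's top is at pixel (322.4,244), and it stands out of the pocket at the expected (.568,-.253,.053).

```bash
python3 - <<'E'
from h import *
p=at('wrist',(322.4,244),.053,info('w10'));print(p,plan(p,.044))
E
```

```text
[ 0.56750593 -0.25317901] {'tool_cm': array([-0.06,  0.09, 11.96]), 'cur_y_dir': np.float64(69.3)}
```

Call:
arm_command(moves=[0, 0.1, 0, 0, 0, 0, 0, 0, 0, 0, 0, 0, 0, 0, 0, 0, 0, 0, 0, 0, 0, 0, 3.5, 0, 0, 0, 3.5, 0, 0, 0, 3, 0, 0, 0, 1.6, 0, 0, 0, 0, 0, 0, 0, 0, 0])

```text
time: 22.1
ee_pos: [0.5682, -0.2525, 0.0479]
eef_rot: [0.179, 0.984, -0.0, -0.001]
ft_force: [-0.5, -0.1, 0.1]
width: 0.0871
grip_force: 0.0
```

Call:
arm_command(moves=[0, 0, 0.2, 0, 0, 0, 0, 0, 0, 0, 0, 0, 0, 0, 0, 0, 0, 0, 0, 0, 0, 0, 0, 0, 0, 0, 0, 0, 0, 0, 0, 0, 0, 0, 0, 0, 0, 0, 0, 0], fingers=0, squeeze=25)

```text
time: 22.93
ee_pos: [0.5685, -0.2524, 0.046]
eef_rot: [0.179, 0.984, 0.0, -0.0]
ft_force: [0.2, 0.3, 0.3]
width: 0.0309
grip_force: 25.0
```

Call:
arm_command(moves=[0, 0, 0, 0, 0, 0, 0, 0])

```text
time: 23.1
ee_pos: [0.5685, -0.2524, 0.046]
eef_rot: [0.179, 0.984, 0.0, -0.0]
ft_force: [-0.2, 0.8, 0.7]
width: 0.0306
grip_force: 25.0
```

Call:
arm_command(moves=[0, 0, -1.5, 0, 0, 0, -1.5, 0, 0, 0, -3, 0, 0, 0, -3, 0, 1.95, 3.1, 0, 0, 1.95, 3.1, 0, 0, 1.95, 3.1, 0, 0, 1.95, 3.1, 0, 0, 1.95, 3.1, 0, 0, 1.95, 3.1, 0, 0, 1.95, 3.1, 0, 0, 1.95, 3.1, 0, 0])

```text
time: 24.1
ee_pos: [0.5091, 0.0363, 0.1362]
eef_rot: [0.179, 0.984, 0.0, 0.0]
ft_force: [0.5, 1.0, -0.6]
width: 0.031
grip_force: 25.0
```

Call:
arm_command(moves=[1.95, 3.1, 0, 0, 1.95, 3.1, 0, 0, 1.95, 3.1, 0, 0, 1.95, 3.1, 0, 0, 1.95, 3.1, 0, 0, 1.95, 3.1, 0, 0, 0, 0, 3.5, 0, 0, 0, 2.5, 0, 0, 0, 0, 0, 0, 0, 0, 0])

```text
time: 24.93
ee_pos: [0.4652, 0.2491, 0.0756]
eef_rot: [0.179, 0.984, -0.001, -0.001]
ft_force: [0.6, -0.5, -1.1]
width: 0.0309
grip_force: 25.0
```

```bash
python3 - <<'E'
from h import *
s=r.read_state();print(s['ee_pos'],s['width'],s['grip_force'],s['ft_force'],plan((.4653,.2497),.023))
E
```

```text
[0.46522821 0.24905555 0.07556674] 0.03086669808444282 24.999799132347107 [ 0.57848328 -0.5146109  -1.12141026] {'tool_cm': array([0.01, 0.08, 5.26]), 'cur_y_dir': np.float64(69.4)}
```

Call:
arm_command(moves=[0, 0.05, 2.5, 0, 0, 0, 1.5, 0, 0, 0, 0.7, 0, 0, 0, 0.3, 0, 0, 0, 0, 0, 0, 0, 0, 0])

```text
time: 25.43
ee_pos: [0.4668, 0.2507, 0.0274]
eef_rot: [0.179, 0.984, 0.001, 0.001]
ft_force: [0.4, -0.7, -0.7]
width: 0.0311
grip_force: 25.0
```

Call:
arm_command(moves=[0, 0, 0.15, 0, 0, 0, 0.1, 0, 0, 0, 0, 0, 0, 0, 0, 0])

```text
time: 25.77
ee_pos: [0.466, 0.2505, 0.0238]
eef_rot: [0.179, 0.984, 0.0, 0.0]
ft_force: [0.9, 0.3, -0.1]
width: 0.0305
grip_force: 25.0
```

Call:
arm_command(moves=[0, 0, 0.1, 0, 0, 0, 0, 0, 0, 0, 0, 0])

```text
time: 26.02
ee_pos: [0.4662, 0.2505, 0.0229]
eef_rot: [0.179, 0.984, 0.0, 0.0]
ft_force: [-1.5, -0.5, 5.8]
width: 0.0309
grip_force: 25.0
```

Call:
arm_command(moves=[0, 0, 0, 0, 0, 0, 0, 0, 0, 0, 0, 0, 0, 0, 0, 0, 0, 0, 0, 0, 0, 0, 0, 0, 0, 0, -2, 0, 0, 0, -3.5, 0, 0, 0, -3.5, 0, 0, 0, -3, 0, 0, 0, 0, 0], fingers=100)

```text
time: 26.93
ee_pos: [0.4687, 0.2519, 0.1485]
eef_rot: [0.179, 0.984, 0.003, 0.003]
ft_force: [1.0, 0.3, 0.3]
width: 0.0862
grip_force: 0.0
```

Call:
arm_command(moves=[1, -4, -1, 0, 1, -4, -1, 0, 1, -4, 0, 0, 0, 0, 0, 0, 0, 0, 0, 0, 0, 0, 0, 0])

```text
time: 27.43
ee_pos: [0.3967, 0.1503, 0.1624]
eef_rot: [0.179, 0.984, 0.001, 0.0]
ft_force: [0.5, 0.8, -0.6]
width: 0.0869
grip_force: 0.0
```

```bash
python3 - <<'E'
from h import *
im=r.camera('top')[:,:,::-1]
cv2.imwrite('pics/t2.png',cv2.resize(im[140:330,90:360],None,fx=2.9,fy=2.9))
for p in ((.4653,.2497,.03),(.545,.2535,.034),(.6256,.2585,.048)): print((proj('top',p)-[90,140])*2.9)
E
```

```text
[179.50737482 404.28322902]
[170.33481244 262.76709783]
[153.2857194  116.78585308]
```

View pics/t2.png

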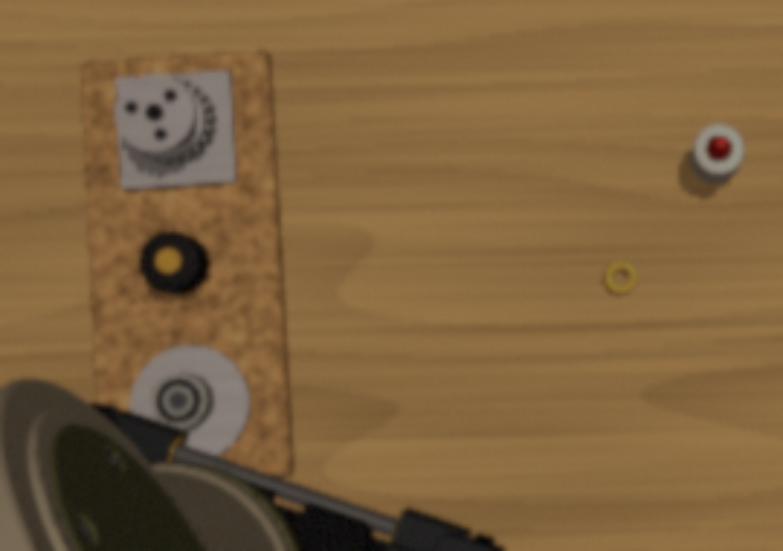

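The top view shows everything in place: spool hub (154,112), knob (168,261) and bearing (178,401), each within about 3 mm of prediction. The oiler still stands.

```bash
python3 -c "
from bench import r
print(r.close_job())"
```

```text
the job is handed in; nothing more can be done
None
```

I handed the job in: the final top view showed the gear, spool, knob and bearing each within about 3 mm of their places, with the oil bottle untouched; the hand-in returned no verdict.

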